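# Hang the comb carrier on the salon rail and slide it up to the ring

### The arm

A 6-joint arm with a two-finger parallel gripper is mounted at the origin on the work surface. World frame = base frame: x ahead of the robot, y to its left, z up, the work surface at z = 0. Lengths are in mm, angles in rad, forces in N, time in s.
With the tool pointing down it reaches from about 300 to 775 mm from the base axis. Payload 14.6 kg.
Tool frame: the origin (TCP) lies on the centre line of the jaws, within the pads' length; the fingertips stand manip.tcp_to_tips ahead of it and the grasp point (between the pads) lies 5 mm behind it (manip.tcp_to_tips is the distance from the TCP to the fingertips, in mm); z points along the fingers, y is the direction in which the jaws open and shut (so a half turn about z gives the same grasp; the last joint's range is limited). The gripper opens to 94 mm and grips with 3 to 60 N. Pads are 16 mm wide; open, the fingers measure 119 mm over their backs; the gripper's body (75 mm by 177 mm) begins 78 mm behind the grasp point.
Start: joints at [1.196, 0.3, 1.521, -0, 1.321, -0.067], TCP at [166.627, 524.142, 219.446] pointing down, gripper open.
Joint ranges: [-3.03, 3.03], [-0.79, 2.21], [0.23, 2.52], [-1.04, 4.18], [0, 3.07], [-2.55, 2.55]. Speed limits (rad/s): [2.22, 2.22, 2.57, 3.14, 3.14, 3.14].

### API

Orientations are given as [roll, pitch, yaw] about the fixed x, y, z axes, in that order (R = Rz(yaw) Ry(pitch) Rx(roll)).
In Python, from cell import manip, optics, workorder gives the robot as it stands. The module is installed in compiled form; this text tells all that it offers.
- The arm moves only by the tool jog_arm, never from a script. Its argument "deltas" is text: rows parted by semicolons, each of 5 numbers parted by spaces: the shift along the tool's x, y, z in mm, then the turn about the tool's z in rad, then the finger opening in mm, from 0 to 94. In form: tx ty tz twist grip; .... A call has exactly 10 rows; each row is the pose to reach, as a shift and turn from the pose commanded when the call began, along the tool's axes at that moment; what a row does not reach only later rows make up. A row lasts 1/8 s, in which the tool goes at most 62.5 mm and 10.7 degrees, less where a joint would pass 70% of its speed; a pose out of reach is approached as far as the arm can. A call with a gripper value outside its range is refused whole. The fingers move at their own pace and stop on an object; "squeeze" is the grip in N (left out, the last holds). Time passes only in rows, so rows that repeat a pose let the fingers close, or fill a call up. It gives the time, the measured TCP pose, the force and the opening at its end, in the units of the state.
- manip.read_state(): the state, without advancing time (a new reading comes with each control period).
- optics.camera(name): name is "scene" or "top"; returns (picture, depth): 480x640x3 uint8, red, green, blue; 480x640 float32, mm along the optical axis (not along the pixel's ray), 0 where there is no reading.
- optics.get_calibration(name): a dict with "intrinsics" (3x3 intrinsics, pixels), "R" (3x3) and "t" (3): a world point X has camera coordinates R X + t. Camera axes: x right, y down, z forward; pixel columns grow to the right and rows downward; lengths in mm; the calibration is good to about 2 mm. A picture is of the moment at which its call begins. get_calibration takes no time and is no camera call.
- workorder.sign_off(): hands the job in, once; it reports no verdict.
The state is a dict: "clock": time; "joints": joint angles; "qd": joint speeds; "effort": joint torques, N m; "eef_pos": TCP position; "eef_rot": TCP orientation; "wrist_force": force on the tool from outside, world axes, zero at the start; "moment": the same for the moment, N m; "finger_gap": finger opening in mm.
Only numpy, scipy, OpenCV 4.12 (cv2) and the standard library are available. Lean on these libraries where they do the work, as an engineer would, in place of code of your own. Each camera call takes 0.05 s, during which the arm holds its last target.

### The job

Pick up the comb carrier that has the hook, hang it gently over the steel rail near the rail's right-hand post (right as seen from the robot), then, keeping it hooked, slide it left along the rail until it just touches the black rubber ring. The ring marks the place and is only held by friction: feel for it and do not shove it along. Leave the carrier hanging still and free against the ring, and do not disturb the paddle on the rail or the other things on the counter.

Things in the scene. Friction and masses are not known exactly. Their poses are not given: they have to be found in the camera images.
- carrier: Loose aluminium comb carrier, 0.2 to 0.33 kg, standing upright. An open box 44 (x) x 80 (y) x 70 (z) mm; from its -x wall a strap 24 mm wide rises to a hook that opens downward, with a finger tab on top, 225 mm high in all. Origin: centre of the box's underside; z up, y across the strap (along the rail when hung). It may hang either way round.
- carrier_hook (a point): Where the rail's axis lies in the carrier's hook when fully seated: 159 mm above the underside, on its centre line; axes as the carrier. The hook is an upside-down U: inside from x = -9 to +9 mm, roof 6 mm above this point, side faces at y = +-12 mm (these meet the ring). Its +x lip ends 30 mm below this point, flared outward; the -x leg runs down into the strap.
- carrier_grip (a point): Point at which to grip: in the middle of the finger tab, 210 mm above the carrier's underside, 51 mm above carrier_hook. The tab is 14 mm (x) x 20 mm (y), from 170 to 225 mm above the underside. Closing along y leaves the fingers clear above the rail and ring.
- rail_mid (a point): Middle of the axis of the fixed steel rail, 200 mm above the counter. The rail, 12 mm thick, runs level along this point's y axis (+y: to the left seen from the robot, turned by at most 0.2 rad); x across, z up. A 14 mm post with a 21 mm ball on top stands at y = -220 and y = +220 mm. Hang the carrier with its middle at y = -170 to -90 mm.
- stand: The fixed rail stand; origin on the counter under the rail's middle, axes as rail_mid. On its rail sits a black rubber ring, 34 mm across and 14 mm long, its middle somewhere from y = +10 to +110 mm: its place is not reported, feel (or look) for it. It slips along the rail when pushed with more than about 8 N and stays where it is pushed.
- hung_paddle: Bystander: wooden paddle 34 mm wide, 112 mm high, hung on the rail by its own small hook about 180 mm left of the rail's middle (40 mm from the left post), its top 10 mm above the rail's axis. Origin: centre of its underside, z up.
- plain_cup: Bystander: aluminium box like the carrier's (44 x 80 x 70 mm) but with no strap or hook, standing on the counter. Origin: centre of its underside, z up.
- tub: Bystander: white tub with lid, 84 mm across, 75 mm high. Origin: centre of its underside, z up.
- small_jar: Bystander: small amber jar, 56 mm across, 55 mm high, beyond the rail. Origin: centre of its underside, z up.
- spray_a: Bystander: white can 50 mm across, 200 mm high. Origin: centre of its underside, z up.
- spray_b: Bystander: white can 50 mm across, 170 mm high. Origin: centre of its underside, z up.
- brush: Bystander: hand brush lying beyond the rail. Origin: centre of its underside, z up.
- bowl: Bystander: white bowl 100 mm across, 45 mm high. Origin: centre of its underside, z up.
Things that resemble listed ones, but are neither listed nor needed, are in the scene too. What is shaped like the carrier but purple is not meant.

How it is judged:
By the outcome, as a careful person would: the job done as asked, in the order asked, and still so for the second after the job is handed in, with the robot touching nothing.
It also fails if it takes over 61 s, if anything falls off the work surface, if the arm or the gripper's body presses on something with over 40 N, if the wrist force passes 120 N, or if a joint passes its speed limit or range.

## Working session

There is one attempt and no reset: what is moved stays moved. The work goes in short steps, Python scripts to look and compute and a tool call to move; the robot and the scene stay as the last step left them, time stands still between calls to the robot, and variables do not carry over. Pictures are saved under pics/ and viewed, and the job is handed in when it is done.

Besides the shell and the picture viewer there is one more tool, called after "Call:" as name(argument=value, ...) on one line, values as JSON. jog_arm: Moves the arm, as the interface text tells. Its arguments: {"type":"object","properties":{"deltas":{"type":"string"},"squeeze":{"type":"number"}},"required":["deltas"]}

```bash
mkdir -p pics; ls; cat > h.py <<'E'
import numpy as np,cv2
from cell import manip,optics,workorder
def snap(n,f):
    p,d=optics.camera(n); cv2.imwrite(f'pics/{f}.png',p[:,:,::-1]); np.save(f'pics/{f}.npy',d); return p,d
def w(n,u,v,z):
    c=optics.get_calibration(n);K,R,t=[np.array(c[k]) for k in("intrinsics","R","t")]
    return R.T@(np.linalg.inv(K)@np.array([u,v,1])*z-t)
def cloud(n,d):
    c=optics.get_calibration(n);K,R,t=[np.array(c[k]) for k in("intrinsics","R","t")]
    v,u=np.mgrid[0:480,0:640]
    P=np.stack([u,v,np.ones_like(u)],-1)@np.linalg.inv(K).T*d[...,None]
    return (P-t.reshape(3))@R
def pix(n,X):
    c=optics.get_calibration(n);K,R,t=[np.array(c[k]) for k in("intrinsics","R","t")]
    q=K@(R@np.array(X)+t.reshape(3)); return q[:2]/q[2]
E
python3 - <<'E'
from h import *
print(manip.read_state(), manip.tcp_to_tips)
for n in("scene","top"):
    snap(n,n+'0'); print(optics.get_calibration(n))
E
```

```text
pics
{'clock': 0.0, 'joints': array([ 1.19639157e+00,  3.00457948e-01,  1.52156255e+00, -1.42838694e-05,
        1.32068913e+00, -6.66340160e-02]), 'qd': array([-0.00025037,  0.00061012,  0.00044991,  0.0001102 ,  0.00095351,
       -0.00011255]), 'effort': array([-2.02225834e-03, -5.31811953e+01, -3.52723718e+01,  7.06928736e-02,
        2.45281780e-02, -1.18860912e-04]), 'eef_pos': array([166.55138315, 523.92761438, 218.90137231]), 'eef_rot': array([-3.14047724e+00, -6.05682973e-05,  2.83382543e+00]), 'wrist_force': array([-0.78484222,  0.97551275, -0.96494104]), 'moment': array([-0.01608828, -0.03382797,  0.0131063 ]), 'finger_gap': 94.10989139088629} 14.0
{'intrinsics': array([[440.96206559,   0.        , 324.24150501],
       [  0.        , 440.96206559, 233.0767609 ],
       [  0.        ,   0.        ,   1.        ]]), 'R': array([[-0.17244799,  0.98496037, -0.0107125 ],
       [ 0.54237964,  0.08587095, -0.83573352],
       [-0.8222445 , -0.14993081, -0.54903072]]), 't': array([  99.00739331, -181.74576259, 1651.63945904])}
{'intrinsics': array([[524.27972095,   0.        , 321.46384373],
       [  0.        , 524.27972095, 235.70010323],
       [  0.        ,   0.        ,   1.        ]]), 'R': array([[ 0.00803059, -0.99996532, -0.00220653],
       [-0.99085217, -0.00766009, -0.13473415],
       [ 0.13471258,  0.00326834, -0.99087933]]), 't': array([  12.35922585,  546.67659982, 1100.89376678])}
```

View pics/scene0.png

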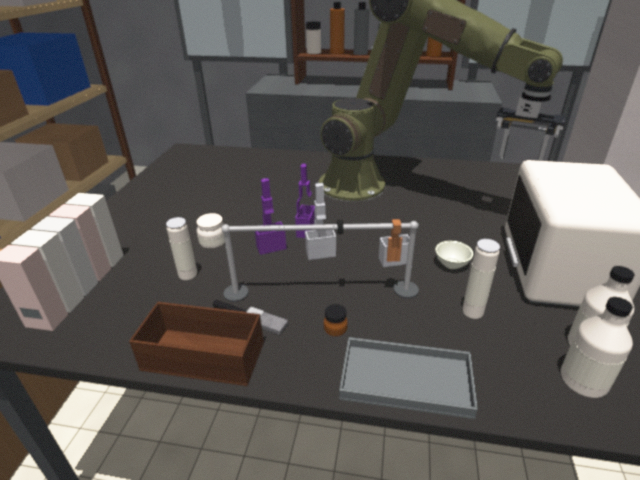

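View pics/top0.png

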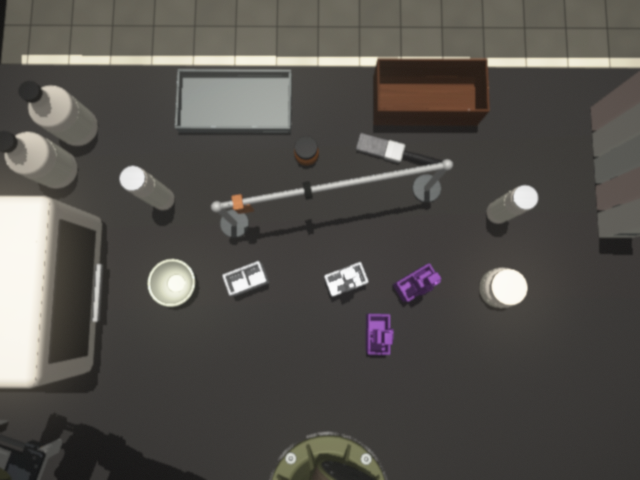

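The scene view shows the ring at (340,227), the paddle at (396,240), the silver carrier at (320,225) and purple decoys to its left. In the top view, the carrier is at (347,280), the plain cup at (245,279), the ring at (308,190), and the rail ends at (217,207) and (448,165). Next I'll enlarge the crops.

```bash
python3 - <<'E'
from h import *
a=cv2.imread('pics/top0.png');b=cv2.imread('pics/scene0.png')
cv2.imwrite('pics/c1.png',cv2.resize(a[245:315,300:400],(800,560),interpolation=cv2.INTER_CUBIC))
cv2.imwrite('pics/c2.png',cv2.resize(a[150:225,200:320],(800,500),interpolation=cv2.INTER_CUBIC))
cv2.imwrite('pics/c3.png',cv2.resize(b[160:270,250:360],(600,600),interpolation=cv2.INTER_CUBIC))
E
```

```text
(no output)
```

View pics/c1.png

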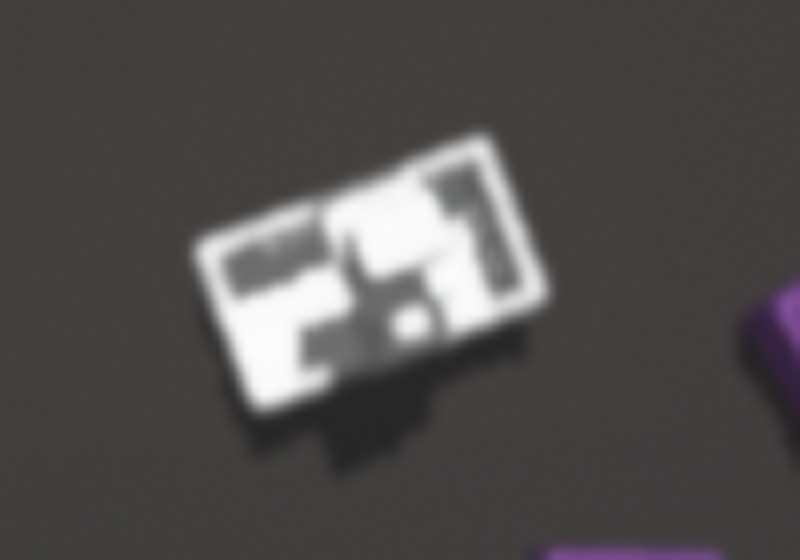

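View pics/c2.png

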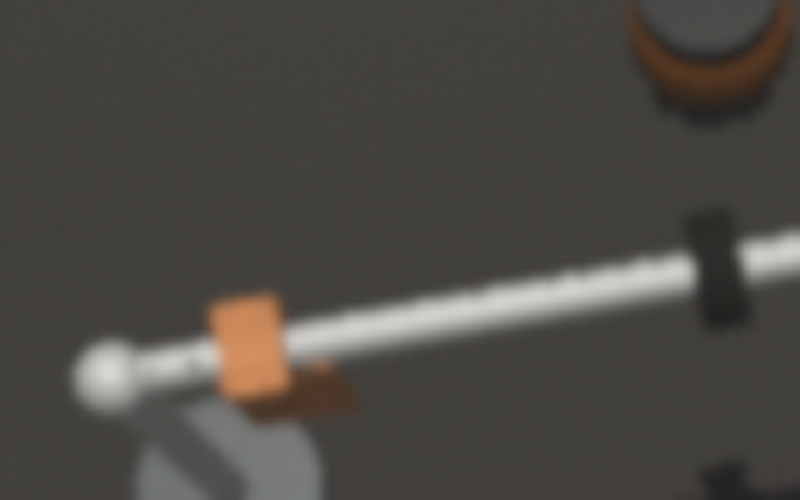

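View pics/c3.png

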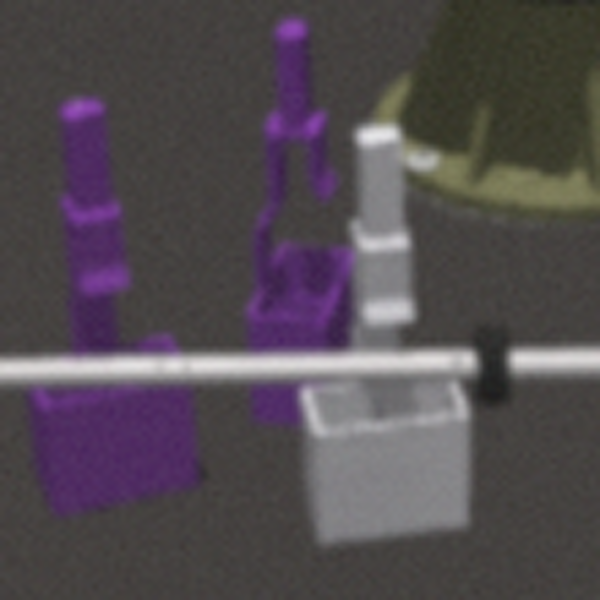

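```bash
python3 - <<'E'
from h import *
for n in("top","scene"):
    c=optics.get_calibration(n); print(n,'cam',-c["R"].T@c["t"])
    d=np.load(f'pics/{n}0.npy'); im=cv2.imread(f'pics/{n}0.png').astype(int); P=cloud(n,d)
    sat=im.max(2)-im.min(2)
    X,Y,Z=P[...,0],P[...,1],P[...,2]
    box=lambda x0,x1,y0,y1,z0,z1:(d>0)&(X>x0)&(X<x1)&(Y>y0)&(Y<y1)&(Z>z0)&(Z<z1)
    m=box(300,470,-130,30,8,240)&(sat<40)
    for lo,hi in((8,60),(60,80),(80,130),(130,160),(160,175),(175,218),(218,240)):
        q=P[m&(Z>lo)&(Z<hi)]
        if len(q):print('carrier',lo,len(q),q.mean(0).round(1),q.min(0).round(1),q.max(0).round(1))
    q=P[m&(Z>62)&(Z<78)]
    if len(q)>5:
        r=cv2.minAreaRect(q[:,:2].astype(np.float32)); print('rim',r)
    # rail
    m=box(450,720,-330,330,190,212)&(sat<40)
    q=P[m]; print('rail n',len(q))
    if len(q)>10:
        v=cv2.fitLine(q[:,:2].astype(np.float32),cv2.DIST_HUBER,0,.01,.01).ravel(); print(v,np.arctan2(-v[0],v[1]),q[:,2].mean(),q.min(0),q.max(0))
E
```

```text
top cam [ 393.27220908   12.94829229 1164.53615328]
carrier 8 156 [384.  -69.   28.9] [ 300.6 -122.3    8. ] [469.8   8.4  59.8]
carrier 60 121 [445.2 -29.4  69.7] [418.  -79.1  61.2] [468.7   8.5  79.9]
carrier 80 46 [434.8 -41.4 111. ] [427.5 -54.   96.8] [462.  -18.8 129.2]
carrier 130 19 [457.9 -28.2 139.1] [435.8 -45.7 130.1] [469.7 -18.6 157.9]
carrier 160 95 [450.8 -34.3 169.8] [436.6 -49.9 164.3] [469.  -19.5 174.4]
carrier 175 21 [426.5 -43.  196.4] [332.6 -96.  178.5] [454.9 -23.7 213.6]
carrier 218 91 [452.4 -35.  224.8] [443.3 -46.3 219.8] [461.3 -24.8 228.3]
rim ((452.7779235839844, -35.21939468383789), (43.96794891357422, 80.07770538330078), 21.149913787841797)
rail n 1521
[ 1.9042674e-01 -9.8170143e-01  6.2047742e+02 -1.1551024e+01] -2.949996 204.92858903923175 [ 453.70279703 -229.33717622  191.08572637] [671.42464634 222.33584079 211.8954776 ]
scene cam [1473.70029136  165.71995854  755.97039318]
carrier 8 387 [433.6 -32.9  40. ] [ 311.4 -122.3    8.1] [469.9  11.4  59.9]
carrier 60 151 [440.7 -30.3  65.8] [ 303.9 -118.2   60.1] [469.8  11.2  73.2]
carrier 80 78 [407.4 -61.5 105.3] [ 326.7 -120.9   86.5] [469.2 -28.8 130. ]
carrier 130 125 [438.3 -43.1 144.6] [ 327.7 -114.7  130.9] [469.8 -15.8 159.7]
carrier 160 60 [456.5 -32.3 167.8] [334.4 -85.8 160.3] [469.9 -18.3 174.9]
carrier 175 129 [445.  -37.5 197. ] [332.6 -93.8 175. ] [464.  -21.8 218. ]
carrier 218 35 [451.4 -32.9 223.3] [339.7 -91.7 218.2] [462.6 -22.  226.6]
rim ((386.6859130859375, -55.387916564941406), (184.7111053466797, 79.73795318603516), 19.63916778564453)
rail n 1091
[ 1.8899377e-01 -9.8197830e-01  6.2435919e+02 -1.0404791e+01] -2.9514554 202.25569332412636 [ 451.60615414 -223.42866099  190.07506272] [671.1287737  225.5714526  211.61451045]
```

```bash
python3 - <<'E'
from h import *
for n in("top","scene"):
    d=np.load(f'pics/{n}0.npy'); im=cv2.imread(f'pics/{n}0.png').astype(int); P=cloud(n,d)
    s,c=np.sin(.191),np.cos(.191)
    dx,dy=P[...,0]-621,P[...,1]+11
    lx=c*dx+s*dy; ly=-s*dx+c*dy; Z=P[...,2]
    m=(d>0)&(abs(lx)<25)&(abs(ly)<260)&(Z>180)&(Z<222)
    br=im.max(2); sat=br-im.min(2)
    r=m&(br>110)&(sat<40)&(Z>195)
    for a in range(-240,240,20):
        k=r&(ly>=a)&(ly<a+20)
        if k.sum():print(a,k.sum(),lx[k].mean().round(1),np.percentile(lx[k],[5,95]).round(1),np.percentile(Z[k],[50,98]).round(1))
    k=r; print('ends',ly[k].min(),ly[k].max())
    k=m&(br<70)&(Z>190); print('ring',k.sum(),np.percentile(ly[k],[2,10,50,90,98]).round(1),Z[k].max(),lx[k].mean(), P[k].mean(0))
    k=m&(sat>60); print('paddle',k.sum(),np.percentile(ly[k],[2,50,98]).round(1),Z[k].max())
E
```

```text
-240 4 0.3 [-2.3  4.2] [205.2 206.3]
-220 90 -0.1 [-6.9  7.9] [207.8 212.4]
-200 65 -0.1 [-4.8  5.5] [205.3 208.4]
-180 64 0.1 [-4.3  6.1] [204.9 209.5]
-160 65 0.1 [-4.5  6. ] [204.6 208.8]
-140 64 0.2 [-4.6  5.9] [204.6 208.2]
-120 66 0.1 [-4.5  5.7] [204.6 207.8]
-100 63 -0.1 [-4.6  5.1] [204.8 208.3]
-80 64 0.1 [-4.8  5.1] [204.7 207.8]
-60 66 -0.2 [-4.9  5.4] [205.4 209.1]
-40 66 0.0 [-4.5  5.2] [204.6 208.4]
-20 65 -0.1 [-4.7  5.6] [205.1 208.5]
0 64 0.1 [-4.7  5.6] [205.  208.5]
20 64 -0.0 [-4.4  5.1] [204.6 209.7]
40 27 0.3 [-4.1  5.8] [204.3 208.3]
60 55 0.1 [-4.3  5.1] [205.2 208.6]
80 64 -0.1 [-4.6  5. ] [205.5 209.7]
100 63 -0.1 [-4.8  5.3] [205.4 208.5]
120 63 -0.1 [-4.8  5.1] [205.1 208.6]
140 63 0.2 [-4.1  5.1] [204.6 207.9]
160 57 -0.3 [-4.5  4.8] [204.7 208.7]
180 8 -0.4 [-4.   3.7] [205.9 207.3]
200 63 -0.0 [-4.4  4.9] [205.1 207.5]
220 84 0.2 [-7.5  9. ] [207.4 211.6]
ends -221.68065458153862 237.60206175395484
ring 120 [49.2 50.7 55.5 60.6 61.9] 219.7529027466144 -2.141924190012619 [608.34805302  43.15034827 212.62086704]
paddle 141 [178.7 187.4 195.7] 214.4147747
[... 359 characters left out ...]
.1  6.8] [203.6 206.1]
-20 47 2.3 [-3.7  5.9] [203.3 207.4]
0 38 2.4 [-3.1  7.1] [203.9 206.7]
20 44 2.5 [-1.1  6.6] [202.9 206.4]
40 20 3.3 [-0.9  6.7] [204.1 207.1]
60 28 3.9 [-1.7 10.3] [204.1 213.2]
80 35 3.0 [-0.4  6.1] [202.6 206.6]
100 39 2.1 [-4.3  6.8] [203.5 206.2]
120 38 2.0 [-3.2  6. ] [203.7 206.2]
140 33 2.1 [-3.5  6.3] [204.1 207. ]
160 36 2.8 [-1.2  6.5] [203.7 208. ]
180 6 5.9 [-7.9 15. ] [203.4 211.9]
200 33 2.7 [-0.4  5.2] [202.6 206.4]
220 48 4.5 [-2.9 10.5] [205.6 210.6]
ends -216.7423178743429 240.38599201406663
ring 79 [51.1 52.6 57.4 62.4 64.4] 218.60062993732285 9.124336943991464 [619.04867086  47.15494178 207.35558905]
paddle 83 [181.  189.4 197.5] 211.5493824103821
```

```bash
cat >> h.py <<'E'
def todo(x,y,z,yaw,cur=None):
    s=manip.read_state() if cur is None else None
    from scipy.spatial.transform import Rotation as Ro
    p,r=(s["eef_pos"],s["eef_rot"]) if s else cur
    R=Ro.from_euler('xyz',r).as_matrix()
    dy=(yaw-r[2]+np.pi)%(2*np.pi)-np.pi
    print('pos',np.round(p,1),'rot',np.round(r,4),'tool shift',(R.T@(np.array([x,y,z])-p)).round(1),'twist',-dy)
E
python3 -c "
from h import *
todo(452.6,-35.1,330,.369,(np.array([166.627,524.142,219.446]),np.array([np.pi,0,2.8338])))
todo(167,524,330,.369,(np.array([166.627,524.142,219.446]),np.array([np.pi,0,2.8338])))"
```

```text
pos [166.6 524.1 219.4] rot [3.1416 0.     2.8338] tool shift [-442.  -446.3 -110.6] twist 2.4648000000000003
pos [166.6 524.1 219.4] rot [3.1416 0.     2.8338] tool shift [  -0.4   -0.  -110.6] twist 2.4648000000000003
```

Call:
jog_arm(deltas="0 0 -50 0 60; -20 -20 -100 0.18 60; -60 -60 -110 0.36 60; -100 -101 -110 0.54 60; -140 -141 -110 0.72 60; -180 -182 -110 0.9 60; -220 -222 -110 1.08 60; -260 -262 -110 1.26 60; -300 -303 -110 1.44 60; -340 -343 -110 1.62 60")

```text
clock: 1.35
eef_pos: [387.1, 92.4, 329.5]
eef_rot: [3.141, -0.0, 1.208]
wrist_force: [0.3, 0.2, -0.1]
finger_gap: 60.0
```

```bash
python3 -c "
from h import *
todo(452.6,-35.1,330,.369)
print(manip.read_state()['joints'])"
```

```text
pos [387.1  92.4 329.5] rot [ 3.1414e+00 -1.0000e-04  1.2078e+00] tool shift [-96.  106.5  -0.5] twist 0.8388099069878763
[ 1.42237379e-01 -1.17113847e-01  1.72257559e+00  5.52834392e-05
  1.53592470e+00  5.05221888e-01]
```

Call:
jog_arm(deltas="-30 35 0 0.17 60; -60 70 0 0.34 60; -80 95 0 0.5 60; -96 107 0 0.67 60; -96 107 0 0.845 60; -96 107 20 0.845 60; -96 107 40 0.845 60; -96 107 60 0.845 60; -96 107 60 0.845 60; -96 107 60 0.845 60")

```text
clock: 2.6
eef_pos: [453.7, -33.1, 270.2]
eef_rot: [3.141, -0.001, 0.369]
wrist_force: [-0.6, 0.3, 0.4]
finger_gap: 59.9
```

```bash
python3 -c "
from h import *
todo(452.6,-35.1,205,.369)
p,d=snap('top','top1'); snap('scene','scene1')
a=cv2.imread('pics/scene1.png');cv2.imwrite('pics/c4.png',cv2.resize(a[120:270,230:430],(800,600),interpolation=cv2.INTER_CUBIC))
"
```

```text
pos [453.7 -33.1 270.2] rot [ 3.1412e+00 -6.0000e-04  3.6880e-01] tool shift [-1.7  1.4 65.2] twist -0.00016704123983135588
```

View pics/c4.png

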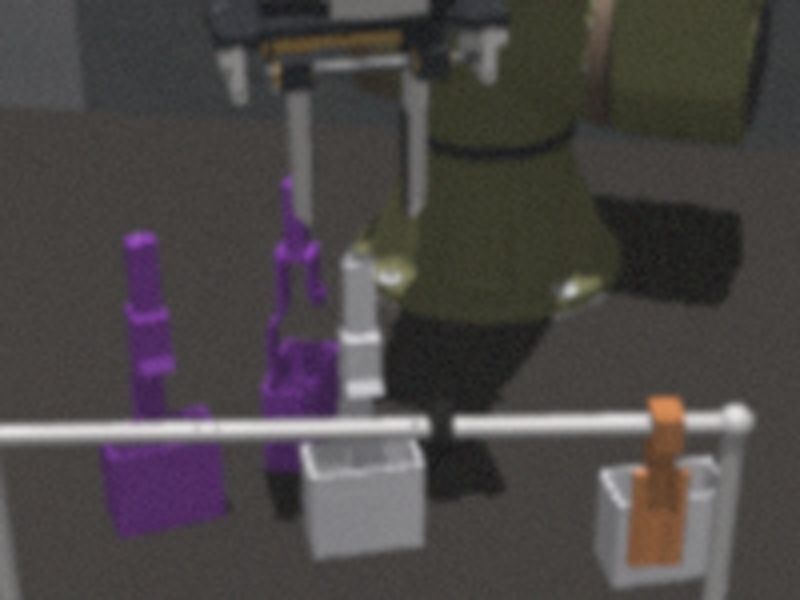

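The fingers straddle the silver tab (crop x 300 and 415, tab at 358). I'll descend and close.

Call:
jog_arm(deltas="-2 1 25 0 60; -2 1 50 0 60; -2 1 65 0 60; -2 1 65 0 60; -2 1 65 0 10; -2 1 65 0 10; -2 1 65 0 10; -2 1 65 0 10; -2 1 65 0 10; -2 1 65 0 10", squeeze=25)

```text
clock: 3.95
eef_pos: [452.0, -34.7, 204.6]
eef_rot: [3.142, -0.0, 0.369]
wrist_force: [-1.0, 0.2, 2.6]
finger_gap: 19.8
```

```bash
python3 -c "
from h import *
todo(452.6,-35.1,305,.369);s=manip.read_state();print(s['finger_gap'],s['wrist_force'],s['moment'])"
```

```text
pos [452.  -34.7 204.6] rot [ 3.1416e+00 -2.0000e-04  3.6880e-01] tool shift [   0.5    0.6 -100.4] twist -0.00017577579696492762
19.778827820933316 [-1.03481692  0.19363737  2.61445326] [0.09512872 0.21169556 0.01091934]
```

Call:
jog_arm(deltas="0 0 -10 0 10; 0 0 -30 0 10; 0 0 -50 0 10; 0 0 -70 0 10; 0 0 -85 0 10; 0 0 -95 0 10; 0 0 -100 0 10; 0 0 -100 0 10; 0 0 -100 0 10; 0 0 -100 0 10")

```text
clock: 5.2
eef_pos: [451.8, -34.7, 304.1]
eef_rot: [-3.141, 0.001, 0.369]
wrist_force: [-0.2, -0.3, -2.9]
finger_gap: 19.7
```

```bash
python3 -c "
from h import *
todo(563.8,-136.1,305,.191);s=manip.read_state();print(s['finger_gap'],s['wrist_force'],s['moment'])
snap('top','top2'); snap('scene','scene2')
a=cv2.imread('pics/scene2.png');cv2.imwrite('pics/c5.png',cv2.resize(a[100:250,230:430],(800,600),interpolation=cv2.INTER_CUBIC))"
```

```text
pos [451.8 -34.7 304.1] rot [-3.1413e+00  6.0000e-04  3.6880e-01] tool shift [ 67.9 134.9  -1. ] twist 0.17780993403325684
19.708782154105325 [-0.15152336 -0.33026371 -2.8634222 ] [-0.07871051  0.07414175  0.0772108 ]
```

View pics/c5.png

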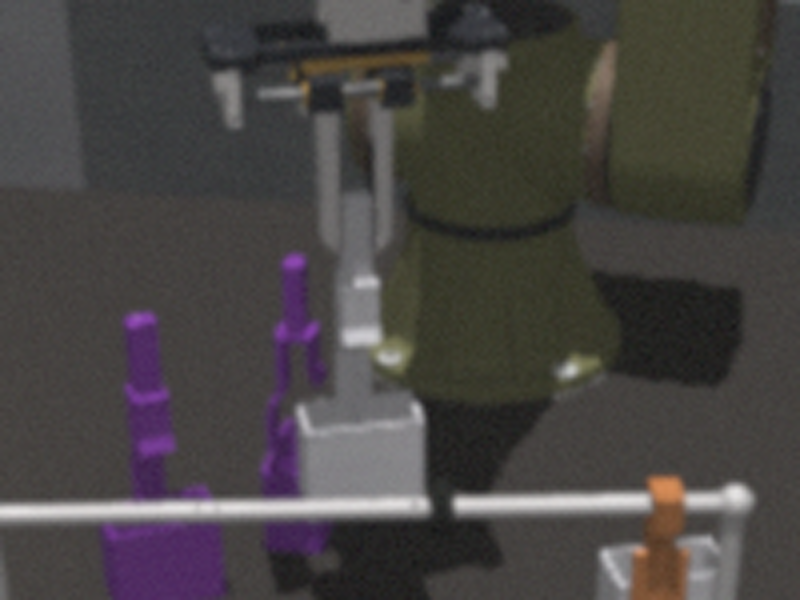

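Call:
jog_arm(deltas="8 10 -1 0 10; 20 28 -1 0.03 10; 30 48 -1 0.06 10; 40 68 -1 0.09 10; 50 88 -1 0.12 10; 58 108 -1 0.15 10; 64 124 -1 0.178 10; 68 133 -1 0.178 10; 68 135 -1 0.178 10; 68 135 -1 0.178 10")

```text
clock: 6.55
eef_pos: [563.9, -136.0, 305.5]
eef_rot: [-3.142, -0.0, 0.191]
wrist_force: [0.5, -0.2, -2.4]
finger_gap: 20.1
```

```bash
cat > m.py <<'E'
from h import *
import sys
tag=sys.argv[1]
s=manip.read_state(); print(s['clock'],s['eef_pos'],s['eef_rot'],s['finger_gap'],s['wrist_force'],s['moment'])
e=s['eef_pos']; sn,c=np.sin(.191),np.cos(.191)
for n in("top","scene"):
    im,d=snap(n,n+tag); im=im.astype(int); P=cloud(n,d); sat=im.max(2)-im.min(2)
    dx,dy=P[...,0]-e[0],P[...,1]-e[1]; lx=c*dx+sn*dy; ly=-sn*dx+c*dy; Z=P[...,2]-e[2]+205
    k0=(d>0)&(sat<45)&(im.max(2)>60)&(abs(lx)<45)&(abs(ly)<55)
    for lo,hi in((0,20),(20,40),(40,62),(63,80),(80,100),(100,128),(130,158),(160,172)):
        k=k0&(Z>lo)&(Z<hi)
        if k.sum()>3:print(n,lo,k.sum(),'lx',np.percentile(lx[k],[3,50,97]).round(1),'ly',np.percentile(ly[k],[3,50,97]).round(1),'z',np.percentile(Z[k],[3,50,97]).round(1))
E
python3 m.py 3; python3 -c "
from h import *
a=cv2.imread('pics/scene3.png');cv2.imwrite('pics/c6.png',cv2.resize(a[80:280,200:440],(720,600),interpolation=cv2.INTER_CUBIC))
todo(642.3,-120.9,305,.191)"
```

```text
6.55 [ 563.9304479  -136.01007475  305.4722063 ] [-3.14155748e+00 -4.55103635e-06  1.91253114e-01] 20.118652466209088 [ 0.53682662 -0.18643292 -2.40193046] [0.00553892 0.12695734 0.04874108]
top 0 9 lx [-6.6 -0.5  4.4] ly [39.2 39.4 39.7] z [ 3.1 10.  18. ]
top 20 6 lx [-5.7 -2.3  2.5] ly [39.3 39.5 39.8] z [22.9 29.8 39. ]
top 40 4 lx [-3.8 -1.   0.2] ly [39.2 39.4 39.8] z [41.1 53.1 56.3]
scene 0 203 lx [16.4 20.7 23.8] ly [-34.9   4.5  42.4] z [ 0.9 10.  18.9]
scene 20 219 lx [ 2.5 20.7 23.4] ly [-35.2   3.1  42.3] z [20.4 30.  39. ]
scene 40 303 lx [-23.1  18.5  23.8] ly [-34.2   1.   39.4] z [40.6 51.3 61. ]
scene 63 165 lx [-24.2 -19.7  20.2] ly [-36.3   3.3  42.3] z [63.3 69.4 78.3]
scene 80 62 lx [-25.6 -21.4 -18.2] ly [-8.6  1.9 14.1] z [81.2 89.8 99.2]
scene 100 31 lx [-21.9 -19.5 -10.3] ly [-7.3  5.7 13.4] z [100.2 105.  123.8]
scene 130 121 lx [-11.4  12.7  18. ] ly [-8.8  3.9 14.2] z [132.3 144.2 157.2]
scene 160 65 lx [-2.3 11.7 15.3] ly [-9.1  2.9 14.3] z [160.5 168.3 171.7]
pos [ 563.9 -135.8  305.7] rot [ 3.1415e+00 -3.0000e-04  1.9140e-01] tool shift [79.8  0.3  0.7] twist 0.000358507692964416
```

View pics/c6.png

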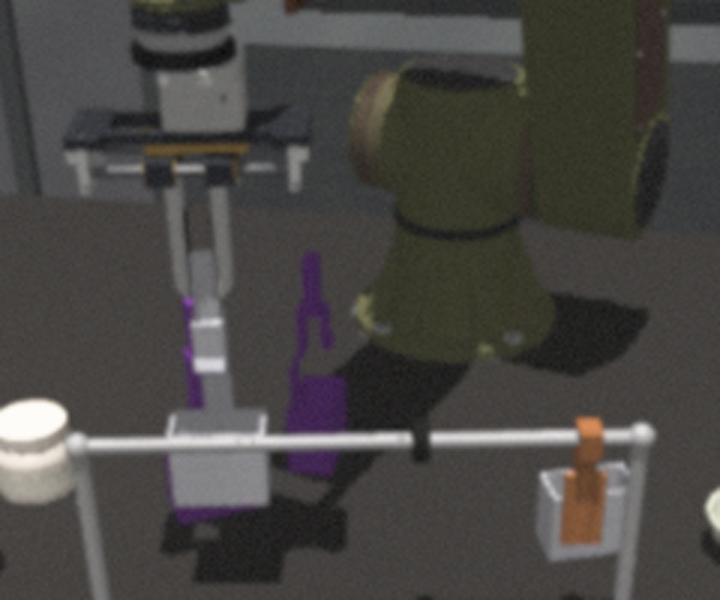

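View pics/top3.png

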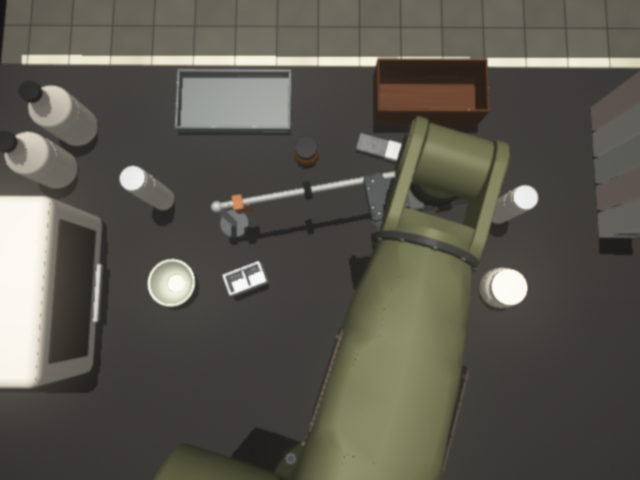

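Carrier upright, aligned with the rail. Next I'll move the hook over the rail.

Call:
jog_arm(deltas="5 0 0 0 10; 15 0 0 0 10; 27 0 0 0 10; 39 0 0 0 10; 51 0 0 0 10; 62 0 0 0 10; 71 0 0 0 10; 77 0 0 0 10; 79.5 0 0 0 10; 79.5 0 0 0 10")

```text
clock: 7.9
eef_pos: [642.1, -121.1, 305.5]
eef_rot: [3.142, 0.0, 0.191]
wrist_force: [0.6, 0.9, -3.2]
finger_gap: 19.9
```

```bash
python3 m.py 4; python3 -c "
from h import *
a=cv2.imread('pics/scene4.png');cv2.imwrite('pics/c7.png',cv2.resize(a[130:280,200:400],(800,600),interpolation=cv2.INTER_CUBIC))
todo(642.3,-120.9,246,.191)"
```

```text
7.9 [ 642.0750125  -121.09646151  305.45047927] [3.14155734e+00 4.73146658e-05 1.90784478e-01] 19.943500484583982 [ 0.62692173  0.85913131 -3.2206126 ] [-0.05478321  0.15489586 -0.0002136 ]
scene 0 229 lx [16.3 20.3 23.2] ly [-34.7   5.4  42.1] z [ 1.2 10.1 18.6]
scene 20 239 lx [ 4.2 20.4 23.2] ly [-35.3   4.2  42.2] z [20.5 30.  39.6]
scene 40 453 lx [-22.8  18.8  22.8] ly [-34.9   1.8  41.8] z [41.  52.4 61.3]
scene 63 273 lx [-22.7  -7.9  23. ] ly [-36.2   2.7  40.8] z [63.3 68.4 78.1]
scene 80 83 lx [-23.7   3.5   6.5] ly [-51.    3.8  49.7] z [93.8 97.4 99.7]
scene 100 209 lx [-22.    1.8   7.7] ly [-49.5   2.   50.4] z [100.3 103.4 119.6]
scene 130 138 lx [-11.9  13.3  17.8] ly [-8.8  3.3 13.9] z [130.8 142.9 157. ]
scene 160 76 lx [-1.3 11.6 15.5] ly [-9.1  3.2 14. ] z [160.7 168.3 171.5]
pos [ 641.9 -121.2  305.6] rot [ 3.1415 -0.      0.1907] tool shift [ 0.4 -0.2 59.6] twist -0.0003194991735178121
```

View pics/c7.png

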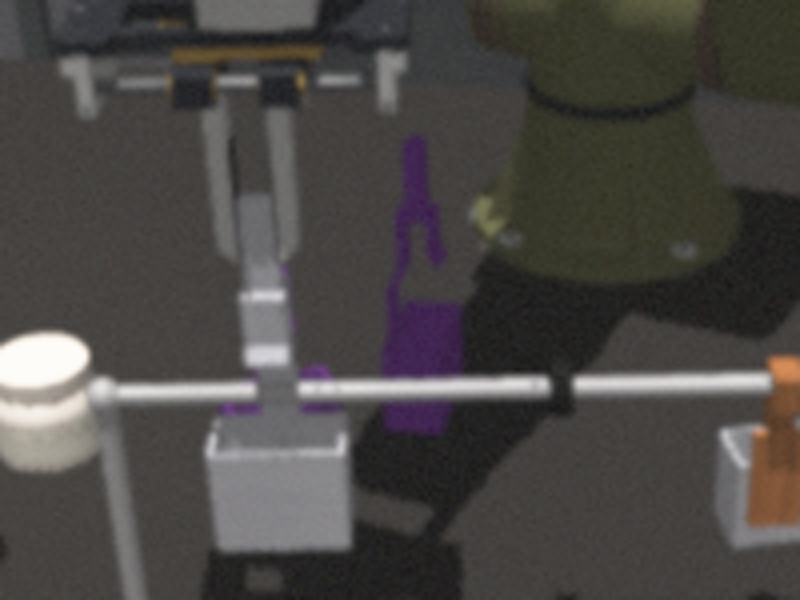

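```bash
python3 - <<'E'
from h import *
d=np.load('pics/scene4.npy');P=cloud('scene',d);im=cv2.imread('pics/scene4.png')
s,c=np.sin(.191),np.cos(.191)
for u in (255,262,266,269,272,278,285):
  for v in range(214,238,2):
    q=P[v,u]-[642.1,-121.1,100]; print(u,v,im[v,u].sum()//3,(c*q[0]+s*q[1]).round(0),(-s*q[0]+c*q[1]).round(0),q[2].round(0),end=' | ')
  print()
a=im[205:245,240:300]
cv2.imwrite('pics/c8.png',cv2.resize(a,(780,520),interpolation=cv2.INTER_NEAREST))
E
```

```text
255 214 68 -403.0 -94.0 -99.0 | 255 216 68 -391.0 -93.0 -100.0 | 255 218 68 -381.0 -92.0 -101.0 | 255 220 68 -367.0 -90.0 -101.0 | 255 222 65 -354.0 -89.0 -101.0 | 255 224 77 -344.0 -87.0 -102.0 | 255 226 185 -6.0 -29.0 103.0 | 255 228 190 4.0 -28.0 104.0 | 255 230 107 3.0 -29.0 98.0 | 255 232 79 -211.0 -67.0 -47.0 | 255 234 101 -24.0 -35.0 69.0 | 255 236 114 -23.0 -35.0 64.0 | 
262 214 129 13.0 -7.0 147.0 | 262 216 157 12.0 -8.0 141.0 | 262 218 196 14.0 -8.0 137.0 | 262 220 180 16.0 -8.0 133.0 | 262 222 90 -349.0 -65.0 -98.0 | 262 224 92 -340.0 -64.0 -100.0 | 262 226 199 -1.0 -12.0 106.0 | 262 228 182 4.0 -12.0 104.0 | 262 230 100 5.0 -12.0 99.0 | 262 232 86 -223.0 -48.0 -55.0 | 262 234 106 -23.0 -18.0 69.0 | 262 236 108 -20.0 -18.0 66.0 | 
266 214 133 10.0 2.0 145.0 | 266 216 176 10.0 1.0 140.0 | 266 218 208 16.0 1.0 138.0 | 266 220 191 17.0 1.0 133.0 | 266 222 117 -25.0 -5.0 102.0 | 266 224 106 -21.0 -5.0 99.0 | 266 226 96 -1.0 -3.0 106.0 | 266 228 103 2.0 -3.0 103.0 | 266 230 97 5.0 -3.0 99.0 | 266 232 106 -20.0 -7.0 77.0 | 266 234 109 -21.0 -8.0 70.0 | 266 236 107 -23.0 -8.0 63.
[... 742 characters left out ...]
 216 67 -389.0 -16.0 -100.0 | 278 218 62 -376.0 -15.0 -100.0 | 278 220 70 -361.0 -14.0 -99.0 | 278 222 89 -351.0 -13.0 -100.0 | 278 224 105 -235.0 -1.0 -36.0 | 278 226 205 -2.0 25.0 105.0 | 278 228 172 3.0 25.0 102.0 | 278 230 93 3.0 25.0 97.0 | 278 232 78 -194.0 2.0 -37.0 | 278 234 104 -17.0 22.0 72.0 | 278 236 108 -19.0 21.0 65.0 | 
285 214 63 -408.0 6.0 -104.0 | 285 216 67 -387.0 7.0 -100.0 | 285 218 63 -378.0 8.0 -102.0 | 285 220 63 -360.0 9.0 -99.0 | 285 222 64 -351.0 9.0 -100.0 | 285 224 101 -338.0 10.0 -100.0 | 285 226 213 -1.0 42.0 105.0 | 285 228 171 4.0 42.0 103.0 | 285 230 87 6.0 42.0 98.0 | 285 232 75 -289.0 13.0 -99.0 | 285 234 101 -22.0 38.0 69.0 | 285 236 104 -19.0 38.0 65.0 |
```

View pics/c8.png

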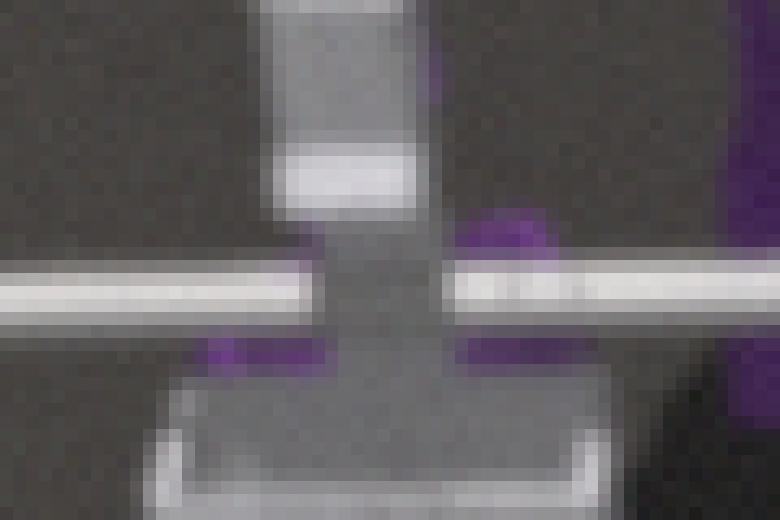

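The dark patch on the rail is shadow: depth puts the rail between the strap (lx −20) and the lip (lx +15). I'll lower it carefully.

Call:
jog_arm(deltas="0.7 0 4 0 10; 0.7 0 9 0 10; 0.7 0 14 0 10; 0.7 0 19 0 10; 0.7 0 24 0 10; 0.7 0 29 0 10; 0.7 0 34 0 10; 0.7 0 38 0 10; 0.7 0 40 0 10; 0.7 0 40 0 10")

```text
clock: 9.25
eef_pos: [642.8, -120.9, 265.4]
eef_rot: [-3.142, 0.0, 0.191]
wrist_force: [-0.8, -0.5, -2.3]
finger_gap: 19.7
```

```bash
python3 m.py 5; python3 - <<'E'
from h import *
d=np.load('pics/scene5.npy');P=cloud('scene',d);im=cv2.imread('pics/scene5.png')
cv2.imwrite('pics/c9.png',cv2.resize(im[180:260,220:320],(800,640)[:1]+(600,),interpolation=cv2.INTER_CUBIC))
E
```

```text
9.25 [ 642.76970948 -120.92380485  265.38719651] [-3.14156021e+00  5.84402253e-05  1.90804147e-01] 19.703080065877657 [-0.84536289 -0.48923863 -2.34555373] [-0.05709546  0.14583347  0.05039896]
scene 0 206 lx [17.4 20.4 23.3] ly [-35.1   5.1  41.9] z [ 0.5  9.7 18.7]
scene 20 227 lx [ 1.3 20.5 24.1] ly [-35.3   3.9  42.2] z [20.4 30.  39.4]
scene 40 438 lx [-22.9  18.7  23.5] ly [-34.9   1.3  41.7] z [41.  51.7 61.2]
scene 63 262 lx [-23.9 -10.3  23.1] ly [-36.    4.7  41.2] z [63.1 68.6 77.8]
scene 80 68 lx [-24.5 -21.1 -18.4] ly [-8.9  2.3 13.1] z [81.4 90.3 99.2]
scene 100 23 lx [-24.5 -20.6 -10.4] ly [-6.6  6.3 13.7] z [101.1 104.1 123.2]
scene 130 310 lx [-5.4  4.4 16.9] ly [-51.    2.1  50.3] z [132.6 142.6 155.5]
scene 160 77 lx [-12.9  11.6  14.9] ly [-9.2  4.2 14.2] z [160.6 168.5 171.6]
```

View pics/c9.png

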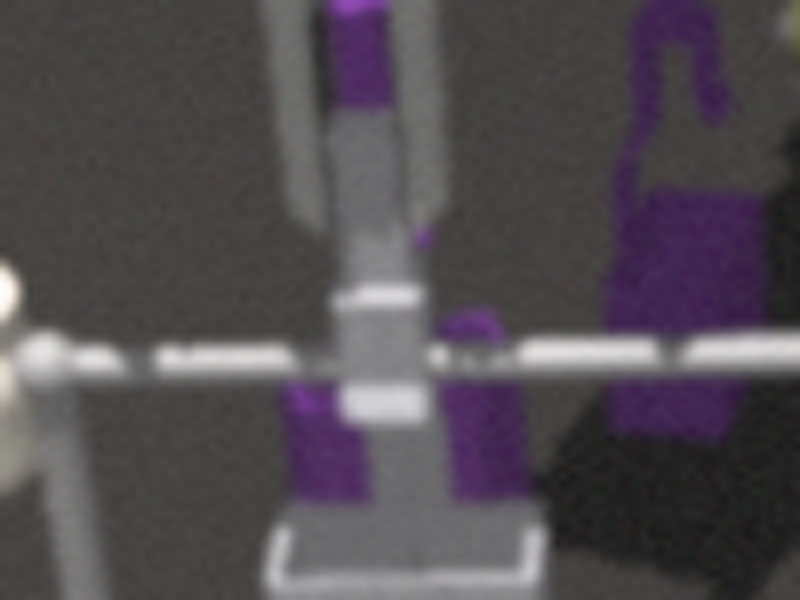

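The lip is now in front of the rail and the forces are clean. I'll lower the rest.

Call:
jog_arm(deltas="0 0 3 0 10; 0 0 6 0 10; 0 0 9 0 10; 0 0 12 0 10; 0 0 14 0 10; 0 0 15.5 0 10; 0 0 16.5 0 10; 0 0 17 0 10; 0 0 17.5 0 10; 0 0 17.5 0 10")

```text
clock: 10.6
eef_pos: [642.8, -120.9, 247.9]
eef_rot: [3.142, -0.0, 0.191]
wrist_force: [-0.7, 0.0, -2.0]
finger_gap: 19.9
```

Call:
jog_arm(deltas="0 0 0.3 0 10; 0 0 0.3 0 10; 0 0 0.6 0 10; 0 0 0.6 0 10; 0 0 0.9 0 10; 0 0 0.9 0 10; 0 0 1.2 0 10; 0 0 1.2 0 10; 0 0 1.2 0 10; 0 0 1.2 0 10")

```text
clock: 11.85
eef_pos: [642.8, -120.9, 246.8]
eef_rot: [3.142, -0.0, 0.191]
wrist_force: [0.3, 0.3, -1.8]
finger_gap: 20.1
```

```bash
python3 -c "
from h import *
s=manip.read_state();print(s)"
```

```text
{'clock': 11.85, 'joints': array([-2.41922656e-01,  5.22863405e-01,  1.14780928e+00, -2.54802445e-05,
        1.47087775e+00,  1.13802987e+00]), 'qd': array([-0.00149479, -0.00072144,  0.00062435, -0.00129335,  0.00095101,
       -0.00105797]), 'effort': array([ 5.64993588e-04, -6.85337305e+01, -3.78455973e+01,  4.42363287e-02,
       -5.73186844e-02, -5.20437240e-06]), 'eef_pos': array([ 642.78219625, -120.91892757,  246.77227172]), 'eef_rot': array([ 3.14155193e+00, -2.76898879e-05,  1.90846346e-01]), 'wrist_force': array([ 0.34569721,  0.33695264, -1.79654777]), 'moment': array([-0.02834571,  0.15325779,  0.02641555]), 'finger_gap': 20.069435896678126}
```

Call:
jog_arm(deltas="0 0 0.3 0 10; 0 0 0.3 0 10; 0 0 0.5 0 10; 0 0 0.5 0 10; 0 0 0.7 0 10; 0 0 0.7 0 10; 0 0 0.9 0 10; 0 0 0.9 0 10; 0 0 0.9 0 10; 0 0 0.9 0 10")

```text
clock: 13.1
eef_pos: [642.8, -120.9, 245.9]
eef_rot: [-3.142, -0.0, 0.191]
wrist_force: [-0.9, 0.9, -2.5]
finger_gap: 20.0
```

Call:
jog_arm(deltas="0 0 0.3 0 10; 0 0 0.3 0 10; 0 0 0.3 0 10; 0 0 0.5 0 10; 0 0 0.5 0 10; 0 0 0.5 0 10; 0 0 0.7 0 10; 0 0 0.7 0 10; 0 0 0.7 0 10; 0 0 0.7 0 10")

```text
clock: 14.35
eef_pos: [642.8, -120.9, 245.5]
eef_rot: [3.141, -0.0, 0.191]
wrist_force: [-1.5, 0.4, 5.1]
finger_gap: 20.1
```

Seated: the load went from −2.5 to +5 N at z 245.5. I'll ease off 0.3 mm and start sliding.

Call:
jog_arm(deltas="0 0 -0.3 0 10; 0 -4 -0.3 0 10; 0 -10 -0.3 0 10; 0 -18 -0.3 0 10; 0 -27 -0.3 0 10; 0 -36 -0.3 0 10; 0 -45 -0.3 0 10; 0 -53 -0.3 0 10; 0 -58 -0.3 0 10; 0 -60 -0.3 0 10")

```text
clock: 15.6
eef_pos: [631.4, -61.8, 245.5]
eef_rot: [3.141, -0.0, 0.191]
wrist_force: [0.9, -4.4, 3.8]
finger_gap: 19.9
```

```bash
python3 m.py 6
```

```text
15.6 [631.36560185 -61.77477536 245.5040131 ] [ 3.14149114e+00 -4.74668124e-05  1.90991569e-01] 19.91168862875847 [ 0.92507815 -4.36621489  3.75990966] [-1.06679752 -0.07546663  0.02876147]
scene 0 190 lx [17.5 20.7 24.3] ly [-35.1   3.   38.1] z [ 1.1 10.1 19.1]
scene 20 210 lx [18.3 20.8 23.6] ly [-35.1   1.5  40.2] z [20.7 30.1 39.3]
scene 40 428 lx [-22.8  18.7  23.2] ly [-34.5   1.6  38.9] z [40.8 51.8 61.5]
scene 63 243 lx [-23.8 -10.6  22.6] ly [-35.6   3.4  41.8] z [63.5 68.4 78.4]
scene 80 66 lx [-24.3 -21.1 -18.6] ly [-9.3  2.4 12.9] z [81.2 90.5 98.9]
scene 100 17 lx [-22.2 -19.7 -11.2] ly [-7.6  8.2 14.3] z [100.8 103.8 123.7]
scene 130 143 lx [ 0.8 12.6 17.6] ly [-41.    2.1  38.8] z [132.1 148.  157.6]
scene 160 201 lx [-5.2  3.3 15. ] ly [-51.1   0.6  51.3] z [160.3 164.5 171.4]
```

Call:
jog_arm(deltas="0 0 -0.4 0 10; 0 -4 -0.5 0 10; 0 -11 -0.5 0 10; 0 -20 -0.5 0 10; 0 -29 -0.5 0 10; 0 -38 -0.5 0 10; 0 -48 -0.5 0 10; 0 -57 -0.5 0 10; 0 -65 -0.5 0 10; 0 -70 -0.5 0 10")

```text
clock: 16.95
eef_pos: [618.0, 7.2, 245.9]
eef_rot: [-3.142, 0.0, 0.191]
wrist_force: [-0.2, -0.8, -2.2]
finger_gap: 19.6
```

```bash
python3 m.py 7; python3 - <<'E'
from h import *
im=cv2.imread('pics/scene7.png');cv2.imwrite('pics/c10.png',cv2.resize(im[200:250,300:370],(784,560),interpolation=cv2.INTER_CUBIC))
im=cv2.imread('pics/top7.png');cv2.imwrite('pics/c11.png',cv2.resize(im[150:230,250:370],(780,520),interpolation=cv2.INTER_CUBIC))
E
```

```text
16.95 [618.01426069   7.23315451 245.93687449] [-3.14154794e+00  4.60410787e-05  1.91018176e-01] 19.64152882558493 [-0.18049166 -0.77024372 -2.19502127] [-0.0282857   0.1704478   0.00661165]
top 160 9 lx [-1.   2.   3.8] ly [-54.6 -52.7 -48.7] z [162.5 165.3 167.6]
scene 0 195 lx [17.9 20.8 23.5] ly [-34.8   2.5  40.5] z [ 1.  11.2 19.5]
scene 20 205 lx [18.  20.8 23.9] ly [-34.5   2.7  39.8] z [20.6 30.1 39.5]
scene 40 436 lx [-22.7  18.3  23.3] ly [-33.8   2.9  39.4] z [41.  51.6 61.3]
scene 63 241 lx [-23.6 -15.5  23.6] ly [-35.7   3.1  41. ] z [63.2 68.5 78.8]
scene 80 65 lx [-24.1 -21.2 -18.2] ly [-8.3  1.7 14. ] z [81.6 90.7 99.1]
scene 100 15 lx [-22.3 -20.3 -18.1] ly [-7.   4.2 13. ] z [101.2 102.7 105.6]
scene 130 132 lx [ 1.9 12.7 17.7] ly [-45.    1.6  25.6] z [132.  146.6 157.8]
scene 160 183 lx [-5.5  4.4 14.5] ly [-50.5  -0.4  51. ] z [160.4 163.9 170.9]
```

View pics/c10.png

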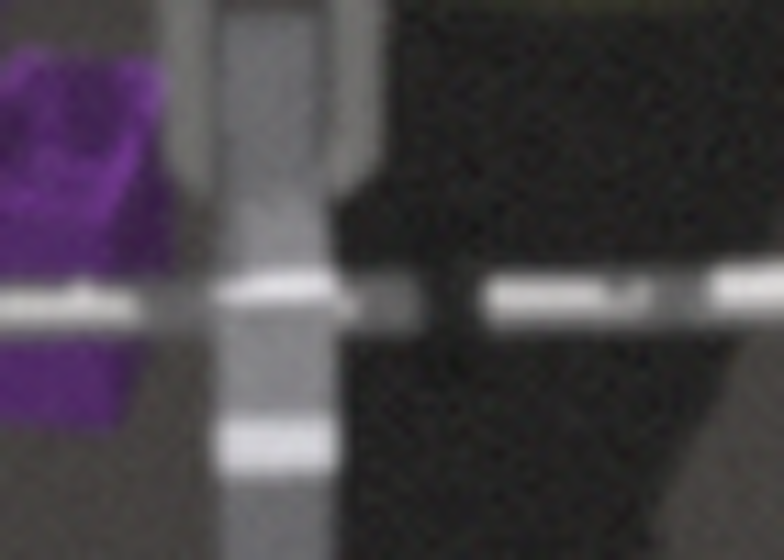

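View pics/c11.png

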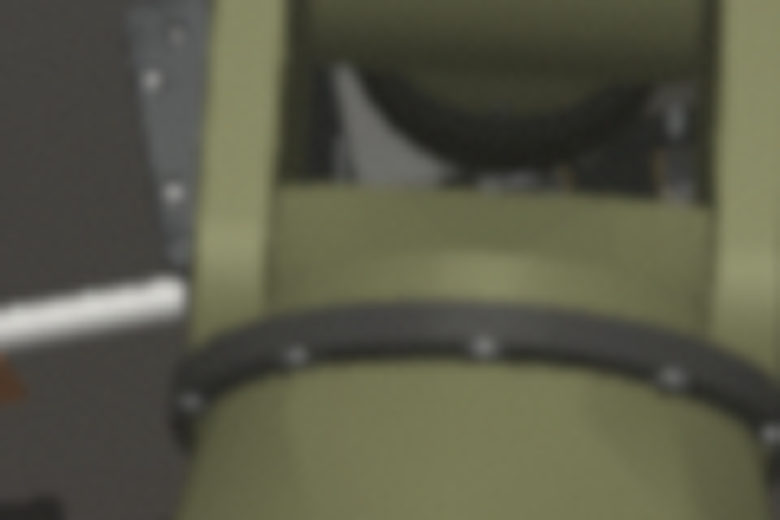

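Hook's left face in the crop is at x≈340 and the ring's right face at ≈425, so the gap is about 17–18 mm. My pose estimate gives 18.1. I'll approach 13 mm.

Call:
jog_arm(deltas="0 -2 0 0 10; 0 -4 0 0 10; 0 -6 0 0 10; 0 -8 0 0 10; 0 -10 0 0 10; 0 -11.5 0 0 10; 0 -12.5 0 0 10; 0 -13 0 0 10; 0 -13 0 0 10; 0 -13 0 0 10")

```text
clock: 18.3
eef_pos: [615.6, 19.4, 245.9]
eef_rot: [-3.142, 0.0, 0.191]
wrist_force: [0.2, -0.3, -0.9]
finger_gap: 19.7
```

```bash
cat > g.py <<'E'
from h import *
import sys
s=manip.read_state(); print(s['clock'],s['eef_pos'],s['wrist_force'],s['moment'])
im,d=snap('scene','sg'+sys.argv[1]); im=im[:,:,::-1]
cv2.imwrite('pics/cg'+sys.argv[1]+'.png',cv2.resize(im[205:250,310:370],(800,600),interpolation=cv2.INTER_CUBIC))
E
python3 g.py 1
```

```text
18.3 [615.64778748  19.41542199 245.93319959] [ 0.2138471  -0.33397649 -0.89251967] [-0.02192257  0.11897848  0.00526657]
```

View pics/cg1.png

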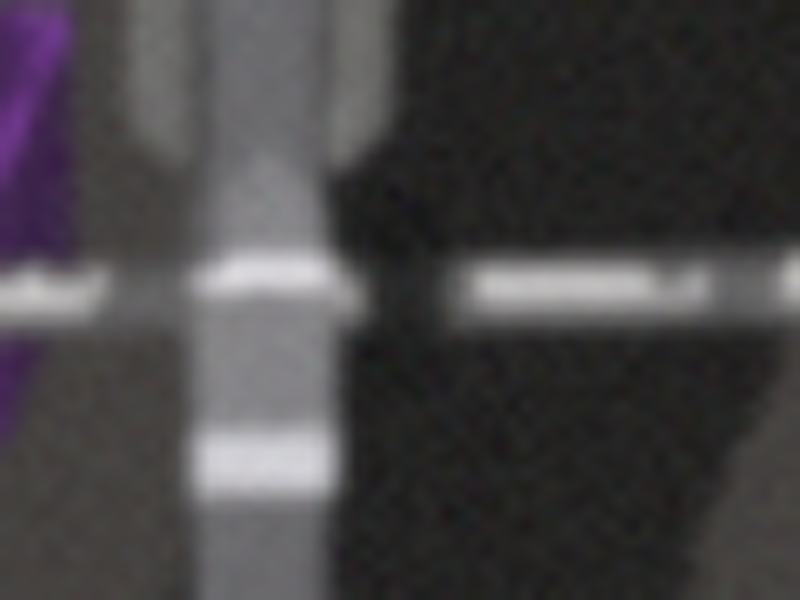

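The hook face is at x≈338 and the ring face at ≈370, which leaves about 5 mm. I'll start creeping.

Call:
jog_arm(deltas="0 -0.4 0 0 10; 0 -0.8 0 0 10; 0 -1.2 0 0 10; 0 -1.6 0 0 10; 0 -2 0 0 10; 0 -2.4 0 0 10; 0 -2.8 0 0 10; 0 -3 0 0 10; 0 -3 0 0 10; 0 -3 0 0 10")

```text
clock: 19.6
eef_pos: [615.1, 22.4, 246.0]
eef_rot: [-3.142, -0.0, 0.191]
wrist_force: [0.0, 0.3, -1.9]
finger_gap: 20.1
```

Call:
jog_arm(deltas="0 -0.1 0 0 10; 0 -0.2 0 0 10; 0 -0.3 0 0 10; 0 -0.4 0 0 10; 0 -0.5 0 0 10; 0 -0.5 0 0 10; 0 -0.5 0 0 10; 0 -0.5 0 0 10; 0 -0.5 0 0 10; 0 -0.5 0 0 10")

```text
clock: 20.85
eef_pos: [615.0, 22.9, 246.0]
eef_rot: [-3.142, -0.0, 0.191]
wrist_force: [-0.6, 0.2, -2.3]
finger_gap: 19.9
```

```bash
python3 g.py 2
```

```text
20.85 [615.00065395  22.8926525  245.97203209] [-0.60604295  0.20203624 -2.28361221] [ 0.05102162  0.11268464 -0.03113587]
```

View pics/cg2.png

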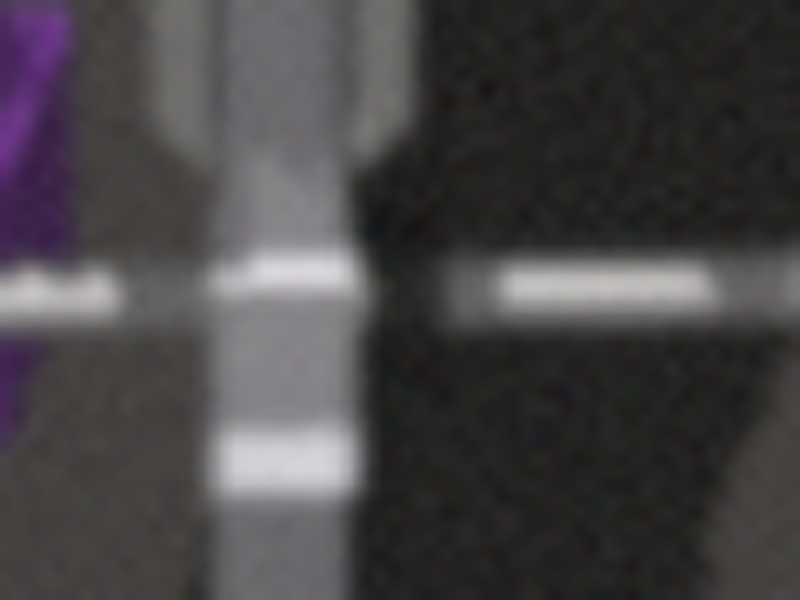

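Call:
jog_arm(deltas="0 -0.1 0 0 10; 0 -0.2 0 0 10; 0 -0.3 0 0 10; 0 -0.4 0 0 10; 0 -0.5 0 0 10; 0 -0.6 0 0 10; 0 -0.7 0 0 10; 0 -0.8 0 0 10; 0 -0.8 0 0 10; 0 -0.8 0 0 10")

```text
clock: 22.15
eef_pos: [614.8, 23.7, 246.0]
eef_rot: [-3.142, -0.0, 0.191]
wrist_force: [1.4, -0.2, -2.1]
finger_gap: 19.8
```

```bash
python3 -c "
from h import *
s=manip.read_state(); print(s['eef_pos'],s['wrist_force'],s['moment'])"
```

```text
[614.84542729  23.68328541 245.95098691] [ 1.39888312 -0.20346355 -2.0934719 ] [-0.04238926  0.114101   -0.00854301]
```

Call:
jog_arm(deltas="0 -0.1 0 0 10; 0 -0.1 0 0 10; 0 -0.2 0 0 10; 0 -0.2 0 0 10; 0 -0.3 0 0 10; 0 -0.3 0 0 10; 0 -0.4 0 0 10; 0 -0.4 0 0 10; 0 -0.4 0 0 10; 0 -0.4 0 0 10")

```text
clock: 23.4
eef_pos: [614.8, 24.1, 245.9]
eef_rot: [-3.142, 0.0, 0.191]
wrist_force: [-0.2, 0.6, -2.1]
finger_gap: 19.7
```

```bash
python3 -c "
from h import *
s=manip.read_state(); print(s['eef_pos'],s['wrist_force'],s['moment'])"
```

```text
[614.75052717  24.07360536 245.92576543] [-0.21348657  0.63783433 -2.11945349] [ 0.00756396  0.10929846 -0.05842598]
```

Call:
jog_arm(deltas="0 -0.1 0 0 10; 0 -0.1 0 0 10; 0 -0.2 0 0 10; 0 -0.2 0 0 10; 0 -0.3 0 0 10; 0 -0.3 0 0 10; 0 -0.4 0 0 10; 0 -0.4 0 0 10; 0 -0.4 0 0 10; 0 -0.4 0 0 10")

```text
clock: 24.65
eef_pos: [614.7, 24.5, 245.9]
eef_rot: [3.142, 0.0, 0.191]
wrist_force: [0.4, 0.8, -1.7]
finger_gap: 20.0
```

```bash
python3 g.py 3
```

```text
24.65 [614.68180689  24.46170365 245.93938372] [ 0.380666    0.80180256 -1.68115612] [-0.03445213  0.13780707 -0.02123395]
```

View pics/cg3.png

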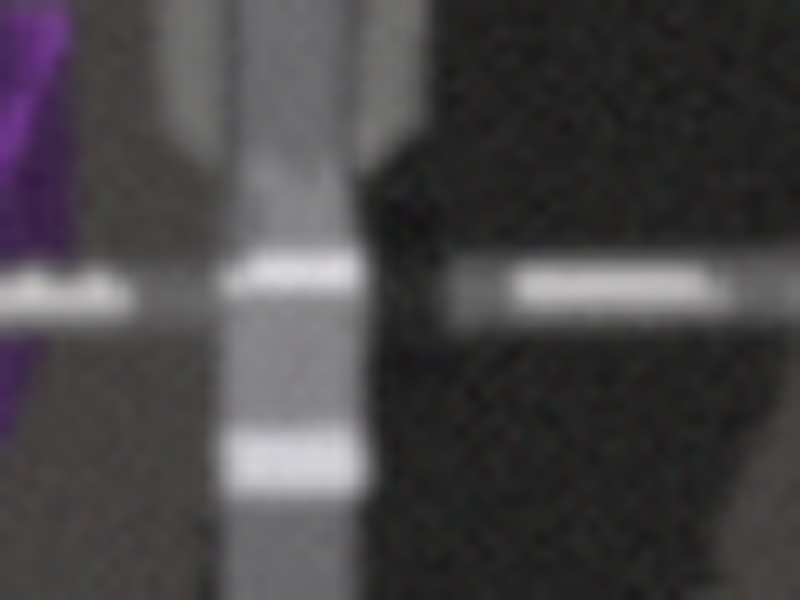

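Call:
jog_arm(deltas="0 -0.1 0 0 10; 0 -0.1 0 0 10; 0 -0.2 0 0 10; 0 -0.2 0 0 10; 0 -0.3 0 0 10; 0 -0.3 0 0 10; 0 -0.4 0 0 10; 0 -0.4 0 0 10; 0 -0.4 0 0 10; 0 -0.4 0 0 10")

```text
clock: 25.95
eef_pos: [614.6, 24.9, 245.9]
eef_rot: [3.142, 0.0, 0.191]
wrist_force: [-0.4, -0.1, -3.0]
finger_gap: 19.6
```

```bash
python3 -c "
from h import *
s=manip.read_state(); print(s['eef_pos'],s['wrist_force'],s['moment'])"
```

```text
[614.60742397  24.88045664 245.92751569] [-0.41311809 -0.11103104 -2.97205889] [0.00816325 0.13081795 0.03389797]
```

Call:
jog_arm(deltas="0 -0.1 0 0 10; 0 -0.1 0 0 10; 0 -0.2 0 0 10; 0 -0.2 0 0 10; 0 -0.3 0 0 10; 0 -0.3 0 0 10; 0 -0.3 0 0 10; 0 -0.3 0 0 10; 0 -0.3 0 0 10; 0 -0.3 0 0 10")

```text
clock: 27.2
eef_pos: [614.5, 25.1, 245.9]
eef_rot: [3.142, 0.0, 0.191]
wrist_force: [-0.2, -0.7, -3.3]
finger_gap: 20.1
```

```bash
python3 -c "
from h import *
s=manip.read_state(); print(s['eef_pos'],s['wrist_force'],s['moment'])"
```

```text
[614.54244785  25.12579463 245.94085339] [-0.15424816 -0.72252363 -3.2949274 ] [0.00299735 0.11977517 0.00979134]
```

Call:
jog_arm(deltas="0 -0.1 0 0 10; 0 -0.1 0 0 10; 0 -0.2 0 0 10; 0 -0.2 0 0 10; 0 -0.3 0 0 10; 0 -0.3 0 0 10; 0 -0.3 0 0 10; 0 -0.3 0 0 10; 0 -0.3 0 0 10; 0 -0.3 0 0 10")

```text
clock: 28.45
eef_pos: [614.5, 25.5, 245.9]
eef_rot: [-3.142, 0.0, 0.191]
wrist_force: [-0.7, -0.2, -2.9]
finger_gap: 19.7
```

```bash
python3 g.py 4
```

```text
28.45 [614.49003129  25.47294409 245.92837109] [-0.68374082 -0.19115903 -2.94477564] [-0.01438897  0.15541127  0.01408295]
```

View pics/cg4.png

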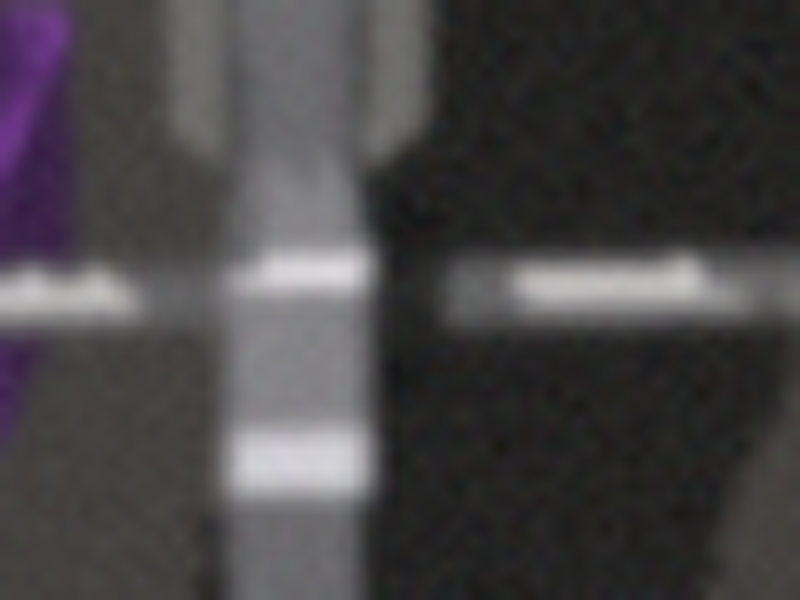

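```bash
python3 - <<'E'
from h import *
for f in('scene0','scene7','sg1','sg2','sg3','sg4'):
    im=cv2.imread(f'pics/{f}.png').astype(float).mean(2)
    print(f,im[225:229,332:350].mean(0).astype(int), 'abv/blw', im[219:222,334:348].mean(0).astype(int))
E
```

```text
scene0 [178 169 170 177 160 113  60  41  41  44  67 121 166 178 176 175 175 173] abv/blw [66 64 62 54 52 51 54 54 54 61 66 65 65 66]
scene7 [104  95  95  93  86  65  45  38  38  42  62 110 153 162 161 161 160 159] abv/blw [34 33 30 31 28 31 29 29 29 33 30 36 31 34]
sg1 [173 170 159 141 116  79  46  40  38  42  49  71  96 124 152 160 160 158] abv/blw [76 43 35 30 31 26 30 26 30 32 36 37 32 35]
sg2 [171 171 170 164 142  99  56  39  38  41  50  69  90  95 100 124 151 158] abv/blw [126 105  63  35  28  28  31  27  30  31  33  32  34  35]
sg3 [170 170 171 169 153 106  58  41  40  40  50  68  91  95  94  99 123 151] abv/blw [130 119  84  47  33  30  29  28  30  34  33  35  34  35]
sg4 [170 170 170 170 158 121  69  41  39  41  50  71  91  95  95  97 117 143] abv/blw [132 126 106  64  39  31  27  32  28  32  34  35  35  36]
```

Call:
jog_arm(deltas="0 -0.1 0 0 10; 0 -0.1 0 0 10; 0 -0.2 0 0 10; 0 -0.2 0 0 10; 0 -0.3 0 0 10; 0 -0.3 0 0 10; 0 -0.3 0 0 10; 0 -0.3 0 0 10; 0 -0.3 0 0 10; 0 -0.3 0 0 10")

```text
clock: 29.75
eef_pos: [614.5, 25.6, 246.0]
eef_rot: [3.141, -0.0, 0.191]
wrist_force: [1.2, -5.8, -1.8]
finger_gap: 19.8
```

```bash
python3 -c "
from h import *
s=manip.read_state(); print(s['eef_pos'],s['wrist_force'],s['moment'])"
```

```text
[614.46475913  25.56542983 245.9706305 ] [ 1.21859593 -5.79850835 -1.84719752] [-1.17219479e+00 -4.58010986e-02  6.48741076e-04]
```

Contact felt: Fy −5.8 N and Mx jumped to −1.17, with Fy under the 8 N slip limit. I'll back off a hair and seat it.

Call:
jog_arm(deltas="0 0.1 0 0 10; 0 0.2 0 0 10; 0 0.2 0 0 10; 0 0.2 0.1 0 10; 0 0.2 0.2 0 10; 0 0.2 0.3 0 10; 0 0.2 0.3 0 10; 0 0.2 0.3 0 10; 0 0.2 0.3 0 10; 0 0.2 0.3 0 10")

```text
clock: 31.0
eef_pos: [614.5, 25.5, 245.7]
eef_rot: [3.142, -0.0, 0.191]
wrist_force: [0.5, -4.1, 1.5]
finger_gap: 19.9
```

```bash
python3 g.py 5; python3 - <<'E'
from h import *
for f in('sg4','sg5'):
    im=cv2.imread(f'pics/{f}.png').astype(float).mean(2)
    print(f,im[225:229,332:350].mean(0).astype(int))
E
```

```text
31.0 [614.52826595  25.54148738 245.70417375] [ 0.45701631 -4.13562994  1.46262532] [-1.0892663  -0.02575253 -0.01083442]
sg4 [170 170 170 170 158 121  69  41  39  41  50  71  91  95  95  97 117 143]
sg5 [174 170 170 168 156 120  69  40  40  43  48  70  89  95  95  94 102 126]
```

Call:
jog_arm(deltas="0 0.1 0 0 10; 0 0.15 0 0 10; 0 0.15 0 0 10; 0 0.15 0 0 24; 0 0.15 0 0 28; 0 0.15 0 0 36; 0 0.15 0 0 44; 0 0.15 0 0 44; 0 0.15 0 0 44; 0 0.15 0 0 44")

```text
clock: 32.3
eef_pos: [614.5, 25.4, 245.6]
eef_rot: [-3.142, 0.0, 0.191]
wrist_force: [0.3, 0.0, 0.4]
finger_gap: 44.3
```

```bash
python3 g.py 6;python3 - <<'E'
from h import *
for f in('sg4','sg5','sg6'):
    im=cv2.imread(f'pics/{f}.png').astype(float).mean(2)
    print(f,im[225:229,332:350].mean(0).astype(int))
E
```

```text
32.3 [614.5021585   25.38246797 245.64738816] [0.34073865 0.00975731 0.42748725] [0.01431355 0.20584082 0.00700799]
sg4 [170 170 170 170 158 121  69  41  39  41  50  71  91  95  95  97 117 143]
sg5 [174 170 170 168 156 120  69  40  40  43  48  70  89  95  95  94 102 126]
sg6 [174 176 176 174 158 121  69  43  42  40  56  87 110 101  93  95  94  94]
```

View pics/cg6.png

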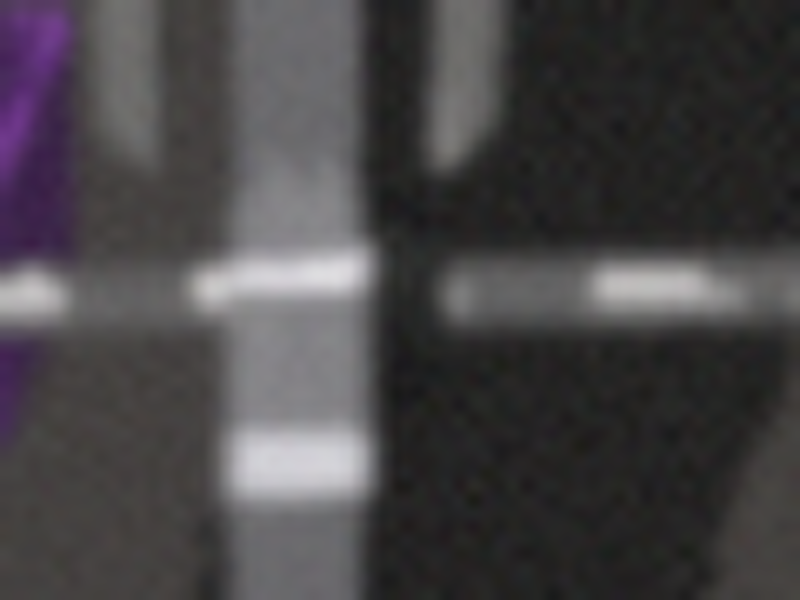

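Released: the fingers are clear on both sides, and the hook is still against the ring at x≈375. I'll retreat upward.

Call:
jog_arm(deltas="0 0 -4 0 44; 0 0 -10 0 44; 0 0 -18 0 44; 0 0 -28 0 44; 0 0 -40 0 44; 0 0 -52 0 44; 0 0 -65 0 44; 0 0 -80 0 44; 0 0 -95 0 44; 0 0 -100 0 44")

```text
clock: 33.6
eef_pos: [614.7, 25.4, 347.0]
eef_rot: [3.141, -0.001, 0.191]
wrist_force: [0.2, 0.5, 0.3]
finger_gap: 43.6
```

Call:
jog_arm(deltas="-20 0 0 0 44; -50 0 0 0 44; -90 0 0 0 44; -130 0 0 0 44; -170 0 0 0 44; -200 0 0 0 44; -220 0 0 0 44; -220 0 0 0 44; -220 0 0 0 44; -220 0 0 0 44")

```text
clock: 34.85
eef_pos: [399.0, -16.2, 345.4]
eef_rot: [-3.141, 0.001, 0.191]
wrist_force: [-0.3, 0.2, 0.5]
finger_gap: 44.0
```

```bash
python3 g.py 7;python3 - <<'E'
from h import *
snap('top','topF')
for f in('sg4','sg6','sg7'):
    im=cv2.imread(f'pics/{f}.png').astype(float).mean(2)
    print(f,im[225:229,332:350].mean(0).astype(int))
im=cv2.imread('pics/sg7.png');cv2.imwrite('pics/cF.png',cv2.resize(im[150:300,220:420],(800,600),interpolation=cv2.INTER_CUBIC))
for n,f0,f1 in(('top','top0','topF'),):
    d=np.load(f'pics/{f1}.npy'); im=cv2.imread(f'pics/{f1}.png').astype(int); P=cloud(n,d)
    s,c=np.sin(.191),np.cos(.191); dx,dy=P[...,0]-619.5,P[...,1]+3.1
    lx=c*dx+s*dy; ly=-s*dx+c*dy; Z=P[...,2]; br=im.max(2); sat=br-im.min(2)
    k=(d>0)&(abs(lx)<25)&(abs(ly)<230)&(Z>190)&(Z<222)&(br<70);print('ring',k.sum(),np.percentile(ly[k],[2,10,50,90,98]) if k.sum() else '')
    k=(d>0)&(abs(lx)<25)&(abs(ly)<230)&(Z>180)&(Z<222)&(sat>60);print('paddle',k.sum(),np.percentile(ly[k],[2,50,98]) if k.sum() else '')
    k=(d>0)&(abs(lx)<35)&(abs(ly-29)<45)&(Z>95)&(Z<120);print('rim',k.sum(),np.percentile(ly[k],[2,98]),np.percentile(lx[k],[2,98]),cv2.minAreaRect(np.stack([lx[k],ly[k]],1).astype(np.float32)))
    k=(d>0)&(abs(lx)<35)&(abs(ly-29)<45)&(Z>255)&(Z<280);print('tab',k.sum(),np.percentile(ly[k],[2,50,98]),np.percentile(lx[k],[2,50,98]),Z[k].mean()) if k.sum() else 0
E
```

```text
34.85 [399.03866625 -16.20846206 345.35953875] [-0.32748457  0.18471083  0.54145889] [-0.03267378  0.12794409  0.03333997]
sg4 [170 170 170 170 158 121  69  41  39  41  50  71  91  95  95  97 117 143]
sg6 [174 176 176 174 158 121  69  43  42  40  56  87 110 101  93  95  94  94]
sg7 [173 175 176 173 159 121  69  40  41  44  67 120 165 178 176 175 174 173]
ring 110 [41.48023799 42.98862373 47.77275016 52.49074868 53.67211962]
paddle 142 [170.57869189 179.30627668 187.62858816]
rim 148 [-11.04780071  68.01999753] [-22.70892447  13.69935105] ((-4.318181991577148, 28.53050994873047), (37.67064666748047, 80.18083953857422), 1.110663652420044)
tab 103 [19.53648218 28.9016846  38.21963279] [-6.33914    -0.27504397  7.89993028] 264.9082397224096
```

View pics/cF.png

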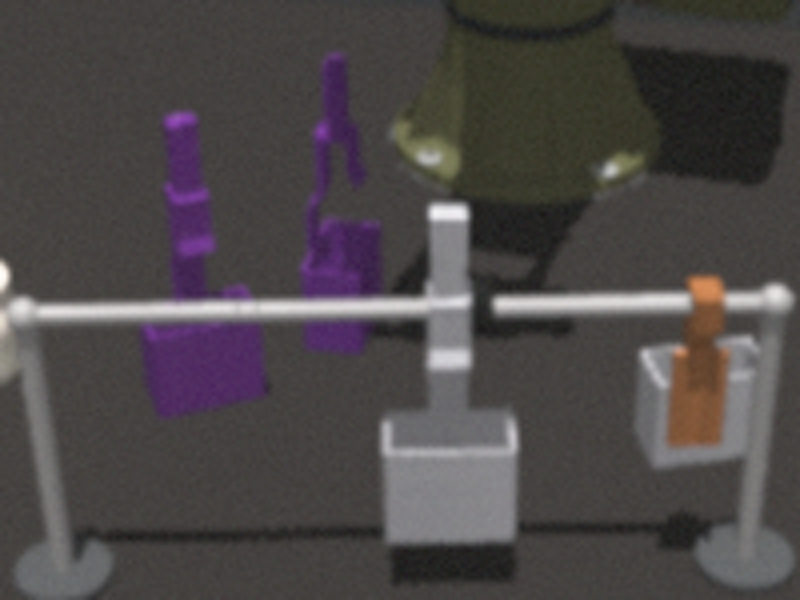

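View pics/topF.png

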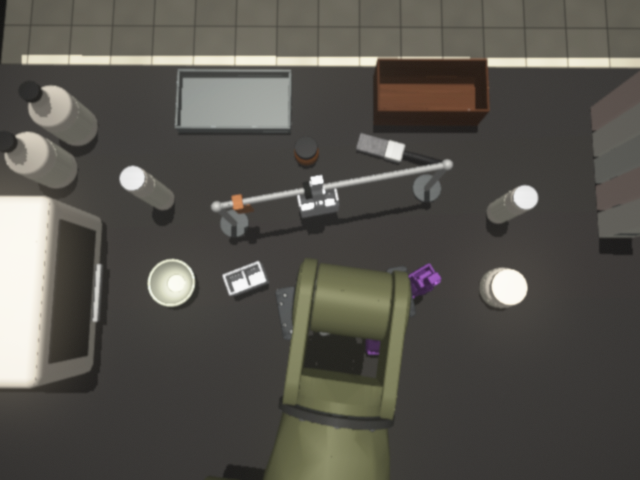

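```bash
python3 -c "
from cell import workorder
print(workorder.sign_off())"
```

```text
the job is handed in; nothing more can be done
None
```

The carrier is hanging free on the rail against the black ring, and I handed the job in at about 35 s of the 61 s allowed. I gripped it by its finger tab and hung it about 120 mm right of the rail's middle. Then I slid it left until I felt the ring, backed off slightly, released it and moved the arm clear.

- **Touch:** the ring was felt at about 5.8 N sideways, below its 8 N slip limit. Hook and ring centres measure 19.1 mm apart, and 12 + 7 = 19 mm is exact contact.
- **Ring:** its left edge looks the same in the camera image as before the job, so it was not pushed along.
- **Bystanders:** the paddle measures where it was (179.3 mm now, 179.4 mm before). The other things look unmoved in the final pictures, though I only compared those by eye.
- **Disagreements:** the scene camera read about 2 mm further left than the top camera, so I relied on the top camera and the touch. During the first half of the slide the hook pressed on the rail with about 6 N. I raised it by about half a millimetre, so it slid the rest of the way barely off the rail but still hooked, and I seated it again at the ring.

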